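# Load a capsule coffee machine and snap its flap shut

## Robot

A 7-joint arm with a two-finger parallel gripper is mounted at the origin on a cart in front of the work surface, level with it; the furniture and walls round the work are solid. World frame = base frame: x ahead of the robot, y to its left, z up, the work surface at z = 0. Lengths are in m, angles in degrees, forces in N, time in s.
With the tool pointing down it reaches from about 0.425 to 0.825 m from the base axis. Payload 3.6 kg.
Tool frame: the origin (TCP) lies between the finger pads; the fingertips stand 25 mm ahead of it and the grasp point (between the pads) lies 6 mm ahead of it (r.tip_extent is the distance from the TCP to the fingertips, in m); z points along the fingers, y is the line along which they close (so a half turn about z gives the same grasp; the last joint's range is limited). The gripper opens to 85 mm and grips with 20 to 120 N. Pads are 22 mm wide; open, the fingers measure 114 mm over their backs; the gripper's body (76 mm by 85 mm) begins 54 mm behind the grasp point. The pads swing forward as they close: fully open they stand 13 mm farther back than shut.
Start: joints at [71.648, 35.231, -0.722, 81.555, 0.464, 63.22, -2.315], TCP at [0.188, -0.622, 0.256] pointing down, gripper open.
Joint ranges: [-178.69, 178.69], [-17.37, 117.87], [-77.05, 75.6], [15.02, 138.74], [-78.02, 258.01], [0.78, 113.62], [-162.83, 162.83]. Speed limits (degrees/s): [159.86, 159.86, 180, 180, 180, 180, 180].

## Interface

Orientations are given as [roll, pitch, yaw] about the fixed x, y, z axes, in that order (R = Rz(yaw) Ry(pitch) Rx(roll)).
In Python, from workcell import r, grab_frame, camera_params, hand_in gives the robot as it stands.
- The arm moves only by the tool play_rows, never from a script. Its argument "steps" is a list of rows, each a list of 7 numbers: the turn, a rotation vector about the world's x, y, z in degrees, then the shift along the world's x, y, z in mm, then the gripper's target within -1 to 1 (fully open at 1, half-way at 0, shut at -1). In form: [[rx, ry, rz, x, y, z, claw], ...]. A call has exactly 8 rows; each row shifts and turns the commanded pose from where the row before left it; what a row does not reach is not made up. A row lasts 1/12 s, in which the tool goes at most 41.7 mm and 7.16 degrees, less where a joint would pass 70% of its speed; a pose out of reach is approached as far as the arm can. A call is refused whole if a number of a shift passes 41.7 or a number of a turn 7.16, either way. A call with a gripper value outside its range is refused whole. The fingers move at their own pace and stop on an object; "grip_force" is the grip in N (left out, the last holds). Time passes only in rows, so rows that do not move let the fingers close, or fill a call up. It gives the time, the measured TCP pose, the force, the opening and the grip force at its end, in the units of the state.
- r.state(): the state, without advancing time (a new reading comes with each control period).
- grab_frame(name): name is "scene" or "top"; returns the picture (400x640x3 uint8, red, green, blue); there is no depth.
- camera_params(name): a dict with "fx", "fy", "cx", "cy" (pixels), "origin" and "attitude" of the camera in the world. Camera axes: x right, y down, z forward; pixel columns grow to the right and rows downward; lengths in m; the calibration is good to about 2 mm. A picture is of the moment at which its call begins. camera_params takes no time and is no camera call.
- hand_in(): hands the job in; it is judged then, once.
The state is a dict: "t": time; "joints": joint angles; "joint_vel": joint speeds; "effort": joint torques, N m; "tool_pos": TCP position; "ee_rot": TCP orientation; "wrist_force": force on the tool from outside, world axes, zero at the start; "ft_torque": the same for the moment, N m; "width": finger opening in m; "grip_force": force on a finger pad.
Only numpy, scipy, OpenCV 4.12 (cv2) and the standard library are available. Lean on these libraries where they do the work, as an engineer would, in place of code of your own. Each camera call takes 0.05 s, during which the arm holds its last target. There are 200 camera calls.

## Task

Load the coffee machine: stand the steel capsule, collar up, in the brewing chamber, press it gently all the way home so that the flap has room to close, and then tip the open flap over past its snap point so that it springs shut on the capsule. Go by feel and force neither the capsule nor the machine, and leave the cup under the spout and the other things where they stand.

Things in the scene. Friction and masses are not known exactly. Their poses are not given: they have to be found in the camera images.
- machine: Black capsule coffee machine, 235 x 90 mm, fixed on the worktop right of the sink. Origin on the worktop under the brewing chamber's middle; its -x is its front (round drip tray with a small cup), +x its back (water tank, 134 mm high, 127 to 175 mm behind the origin), z up. Keep the robot's force on it, flap included, under 18 N and the capsule's force on it under 32 N.
- chamber (a point): Middle of the mouth of the upright 47 mm wide brewing bore, in the flat top (the deck) of the round 92 mm head. The head is clamped on two posts to suit the cup, so the deck lies anywhere from 122 to 136 mm over the worktop; this is not measured: feel for it. The point is given at 129 mm. Axes as the machine's.
- bore_floor (a point): On the bore's axis, 40 mm under point chamber. A piercing plate carries the capsule, left wherever the last one was ejected, so at first the collar stands 3 to 24 mm above the deck. It yields to a steady push of about 7 N and does not spring back. The capsule is home, stopping hard, when the collar's underside lies on the deck; the flap cannot shut with it more than about 1 mm short of that.
- flap_hinge (a point): Middle of the flap's hinge axis, which runs along the machine's y, 66 mm behind the chamber's middle and 12 mm above the deck (point given for the deck's mean height). The flap is a disc 84 mm across, 9 mm thick, its middle 66 mm from the hinge, with a thumb lip 36 mm wide ending 126 mm from the hinge. Its back (its top when shut) is offset 5.5 mm from the hinge axis.
- flap (a joint): Angle of the flap: 0 standing open, leaning back 0.05 rad past upright; 1.62 rad shut, level over the chamber. A spring strut holds it against either stop: it resists with about 0.4 N m near the open stop, falling to nothing at the snap point, about 1.1 rad from open; beyond that it springs shut by itself. Push it over from behind, on its back near the lip.
- capsule_center (a point): Middle (half-way up) of the loose refillable capsule, 44 mm tall, about 70 g: steel cup tapering from 43 mm under the collar to 35 mm at the foot, with a dark collar 52 mm across and 8 mm high on top (14 to 22 mm above this point). It stands collar up on the worktop left of the sink; z is up along it.
- cup: White stoneware cup without a handle, 61 mm across and 37 mm tall, standing on the drip tray under the spout; origin in the middle of its foot. Leave it standing.
- mug: Stoneware mug, 100 mm tall, right of the sink towards the back; origin at the middle of its foot. Bystander.
- ramekin_a: Small white ramekin, 61 mm across and 37 mm tall, front left; origin at the middle of its foot. Bystander.
- ramekin_b: Small white ramekin, 61 mm across and 37 mm tall, left of the sink towards the back; origin at the middle of its foot. Bystander.
- timer: Kitchen timer, 66 mm across and 48 mm tall, on the left; origin at the middle of its foot. Bystander.
Things that resemble listed ones, but are neither listed nor needed, are in the scene too. What is shaped like the part that bears capsule_center but yellow is not meant.

How it is judged (in metres and radians):
On the way:
1. the capsule stands in the brewing chamber while the flap is still open (horizontal distance between capsule_center and chamber below 0.005 m and height (world z) of capsule_center between 0.1 and 0.15 m and angle between capsule_center's own z axis and vertical below 0.15 rad and value of joint flap below 0.4 rad), for 0.2 s.
At the end, for the whole second after the job is handed in: The flap is shut to within 0.025 rad of its stop (1.595 rad or more) and at rest, with the capsule upright (within 0.06 rad), at rest and home in the chamber under it (within 4 mm of its axis) (value of joint flap above 1.595 rad and velocity of joint flap below 0.05 rad/s and horizontal distance between capsule_center and chamber below 0.004 m and height (world z) of capsule_center between 0.1 and 0.126 m and angle between capsule_center's own z axis and vertical below 0.06 rad and linear speed of capsule below 0.01 m/s); the robot touches nothing.
It fails at once if the capsule is forced: more than 32 N between capsule and machine (contact force between capsule and machine above 32 N).
It fails at once if the machine or its flap is forced: more than 18 N from the robot (contact force between any of the fingers, the arm and machine above 18 N).
It fails at once if the cup under the spout is moved by more than 20 mm or tipped (distance of cup from where it was at the start of the episode above 0.02 m or angle between cup's own z axis and vertical above 0.3 rad).
It fails at once if a bystander is moved by more than 30 mm (distance of any of mug, ramekin_a, ramekin_b, timer from where it was at the start of the episode above 0.03 m).
It also fails if it takes over 54 s, if anything falls off the work surface, if the arm or the gripper's body presses on something with over 40 N, if the wrist force passes 120 N, or if a joint passes its speed limit or range.

## Working session

There is one attempt and no reset: what is moved stays moved. The work goes in short steps, Python scripts to look and compute and a tool call to move; the robot and the scene stay as the last step left them, time stands still between calls to the robot, and variables do not carry over. Pictures are saved under pics/ and viewed, at most 10 in all, crops included, and the job is handed in when it is done.

Besides the shell and the picture viewer there is one more tool, called as name(argument=value, ...), one argument or row to a line, values as JSON. play_rows: Moves the arm, as the interface text tells. Its arguments: {"type":"object","properties":{"steps":{"type":"array"},"grip_force":{"type":"number"}},"required":["steps"]}

```bash
ls; mkdir -p pics; python3 - <<'E'
from workcell import r, grab_frame, camera_params
import cv2
for n in("scene","top"):
    f=grab_frame(n); cv2.imwrite(f"pics/{n}0.png",f[:,:,::-1]); print(n,camera_params(n))
print(r.state(), r.tip_extent)
E
```

```text
pics
scene {'fx': 385.69525957498075, 'fy': 385.69525957498075, 'cx': 319.15542156504017, 'cy': 202.82625310839612, 'origin': array([-0.25178277,  0.63547566,  0.53677033]), 'attitude': array([-113.26819813,   -0.49716641, -125.37692056])}
top {'fx': 420.80837304939524, 'fy': 420.80837304939524, 'cx': 314.14576779242424, 'cy': 200.51892839699764, 'origin': array([0.4399117 , 0.05994402, 1.16156877]), 'attitude': array([-175.20801965,   -0.56942363,  -91.16502147])}
{'t': 0.1, 'joints': array([71.64593595, 35.28499996, -0.72146384, 81.63378545,  0.46394816,
       63.21923061, -2.31376218]), 'joint_vel': array([-0.03928231, -0.01744548, -0.04518834, -0.28150878,  0.04888763,
       -0.12758223,  0.09406168]), 'effort': array([ 9.21646024e-04, -4.70384932e+01,  2.59883841e-01, -1.71570915e+01,
        1.00205539e-02,  5.89124465e-03, -8.71500099e-07]), 'tool_pos': array([ 0.1880727 , -0.62152694,  0.25522984]), 'ee_rot': array([-1.79864882e+02,  2.40373177e-03,  1.68392662e+01]), 'wrist_force': array([-0.09200043, -0.83484946,  0.16974383]), 'ft_torque': array([-0.02843311,  0.06884624, -0.04268545]), 'grip_force': 0.0, 'width': 0.08531920887020644} 0.025
```

View pics/top0.png

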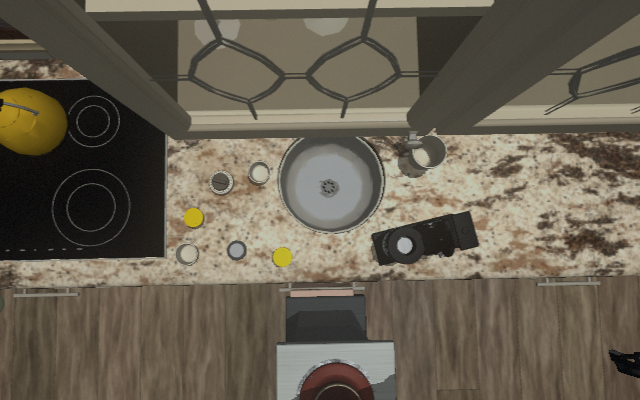

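View pics/scene0.png

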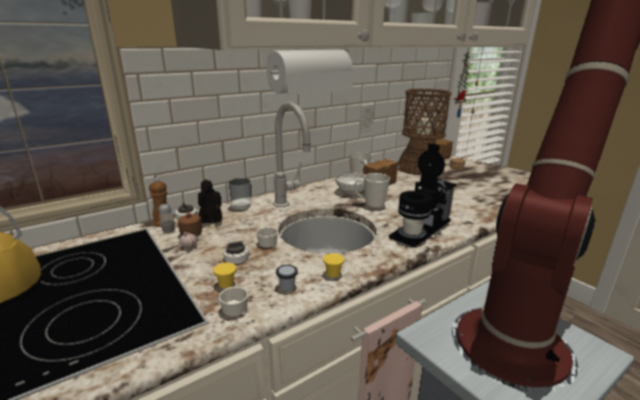

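Candidates for the capsule in the top view: yellow (194,217) and yellow (282,257), both excluded. Steel with a dark collar is at (237,250), the timer at (222,182), and the ramekins at (187,254) and (259,173). I choose (237,250), which is (287,278) in the scene view, and check it in a crop.

```bash
python3 - <<'E'
import cv2,numpy as np
t=cv2.imread('pics/top0.png');s=cv2.imread('pics/scene0.png')
def c(i,x,y,w,h,k): return cv2.resize(i[y:y+h,x:x+w],(w*k,h*k),interpolation=cv2.INTER_CUBIC)
a=c(t,360,200,130,72,6)   # 780x432
b=np.hstack([c(t,217,235,40,30,6),c(s,262,255,50,30,6)])
b=cv2.copyMakeBorder(b,0,0,0,780-b.shape[1],cv2.BORDER_CONSTANT)
cv2.imwrite('pics/crop1.png',np.vstack([a[:410],b]))
cv2.imwrite('pics/crop2.png',c(s,380,130,90,120,5))
E
```

```text
(no output)
```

View pics/crop1.png

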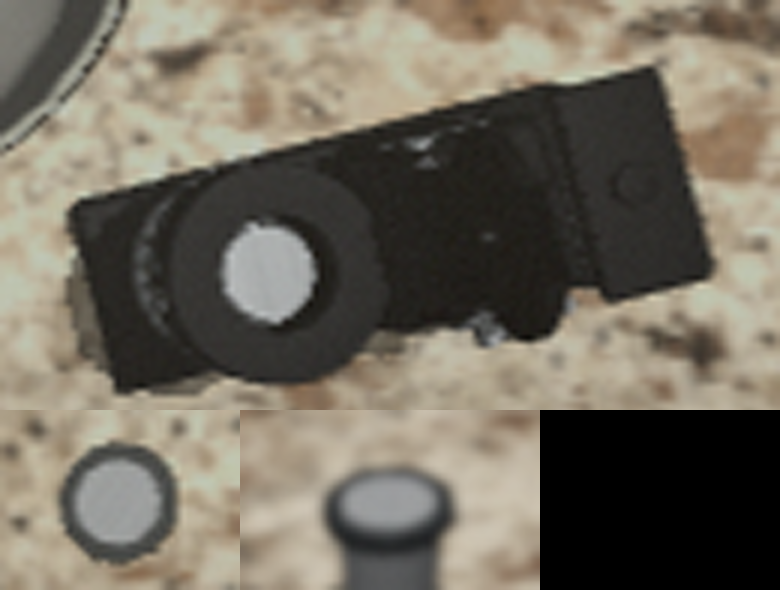

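View pics/crop2.png

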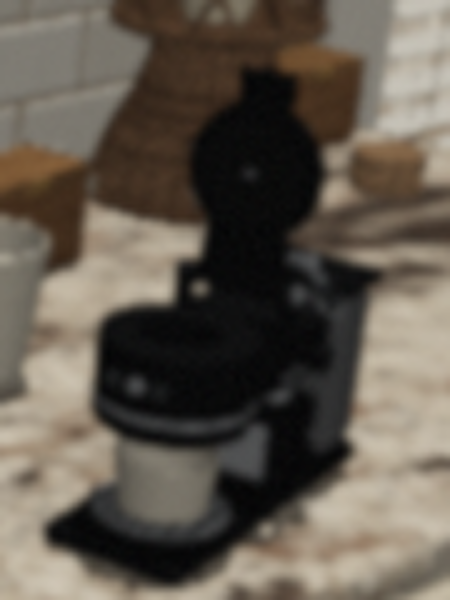

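```bash
cat >h.py <<'E'
import numpy as np
from scipy.spatial.transform import Rotation as R
from workcell import r, grab_frame, camera_params
def px(n,u,v,z):
    c=camera_params(n); d=R.from_euler('xyz',c['attitude'],degrees=True).as_matrix()@[(u-c['cx'])/c['fx'],(v-c['cy'])/c['fy'],1]
    o=c['origin']; return (o+d*(z-o[2])/d[2]).round(4)
def proj(n,p):
    c=camera_params(n); q=R.from_euler('xyz',c['attitude'],degrees=True).as_matrix().T@(np.array(p)-c['origin'])
    return (q[:2]/q[2]*c['fx']+[c['cx'],c['cy']]).round(1)
E
python3 - <<'E'
from h import *
f=lambda X,Y,x0,y0,k:((X+.5)/k-.5+x0,(Y+.5)/k-.5+y0)
T=lambda X,Y,z:px('top',*f(X,Y,360,200,6),z)
print('caps top',px('top',*f(119,503-410,217,235,6),.044),'w',np.linalg.norm(px('top',*f(60,93,217,235,6),.044)-px('top',*f(178,93,217,235,6),.044)))
print('caps scene',px('scene',*f(389-240,503-410,262,255,6),.044))
for z in(.122,.129,.136): print('deck',z,T(279,272.5,z), np.linalg.norm(T(172,272,z)-T(386,272,z)))
tk=[T(*p,.134) for p in((655,65),(712,272),(553,87),(608,300))]; print('tank',tk)
b=(tk[0]+tk[1])/2; fr=(tk[2]+tk[3])/2; c=T(279,272.5,.129)
print('dist',np.linalg.norm((b-c)[:2]),np.linalg.norm((fr-c)[:2]),'yaw',np.degrees(np.arctan2(*(b-c)[1::-1])), np.degrees(np.arctan2(*(tk[0]-tk[2])[1::-1])),np.degrees(np.arctan2(*(tk[1]-tk[0])[1::-1]))+90)
print('base front',T(70,205,.01),T(118,392,.01))
# scene ring deck: top face ellipse left 98 right 262? 
for z in(.122,.129,.136):
  p=T(279,272.5,z); u=(np.array(proj('scene',p))-[380,130]+.5)*5-.5; 
  a=[(np.array(proj('scene',p+[.046*np.cos(t),.046*np.sin(t),0]))-[380,130]+.5)*5-.5 for t in np.linspace(0,6.28,60)]
  a=np.array(a); print(z,u,a.min(0),a.max(0))
E
```

```text
caps top [0.4064 0.2543 0.044 ] w 0.051711700803589895
caps scene [0.4034 0.2573 0.044 ]
deck 0.122 [ 0.4125 -0.1763  0.122 ] 0.08801840716577414
deck 0.129 [ 0.4127 -0.1747  0.129 ] 0.08751851232739276
deck 0.136 [ 0.4129 -0.1731  0.136 ] 0.08691864011821628
tank [array([ 0.4941, -0.331 ,  0.134 ]), array([ 0.4094, -0.3499,  0.134 ]), array([ 0.4859, -0.2887,  0.134 ]), array([ 0.399, -0.307,  0.134])]
dist 0.17028788858870736 0.12669248201846867 yaw -76.74310408277512 -79.02909185043126 -77.42106476250697
base front [ 0.4421 -0.1076  0.01  ] [ 0.3573 -0.1267  0.01  ]
0.122 [180. 337.] [ 97.5 307.5] [264.  369.5]
0.129 [179.5 326.5] [ 96.5 297. ] [263.5 358. ]
0.136 [178.5 315.5] [ 95.5 286. ] [263. 347.]
```

play_rows(
  steps=[
    [0, 0, 7, 14, 25, 13, 1],
    [0, 0, 7, 14, 25, 13, 1],
    [0, 0, 7, 14, 25, 13, 1],
    [0, 0, 7, 14, 25, 13, 1],
    [0, 0, 7, 14, 25, 13, 1],
    [0, 0, 7, 14, 25, 13, 1],
    [0, 0, 7, 14, 25, 13, 1],
    [0, 0, 7, 14, 25, 13, 1],
  ],
)

```text
t: 0.77
tool_pos: [0.3005, -0.4205, 0.3605]
ee_rot: [-179.9, -0.0, 73.2]
wrist_force: [0.7, 0.6, 0.2]
width: 0.0853
grip_force: 0.0
```

play_rows(
  steps=[
    [0, 0, 3.75, 18, 34, 0, 1],
    [0, 0, 3.75, 18, 34, 0, 1],
    [0, 0, 3.75, 18, 34, 0, 1],
    [0, 0, 3.75, 18, 34, 0, 1],
    [0, 0, 3.75, 18, 34, 0, 1],
    [0, 0, 3.75, 18, 34, 0, 1],
    [0, 0, 3.75, 18, 34, 0, 1],
    [0, 0, 3.75, 18, 34, 0, 1],
  ],
)

```text
t: 1.43
tool_pos: [0.4444, -0.1484, 0.3601]
ee_rot: [-180.0, 0.0, 103.0]
wrist_force: [0.6, -0.9, -0.2]
width: 0.0856
grip_force: 0.0
```

play_rows(
  steps=[
    [0, 0, 0, 0, 33, 0, 1],
    [0, 0, 0, 0, 33, 0, 1],
    [0, 0, 0, 0, 33, 0, 1],
    [0, 0, 0, 0, 33, 0, 1],
    [0, 0, 0, 0, 33, 0, 1],
    [0, 0, 0, 0, 33, 0, 1],
    [0, 0, 0, 0, 33, 0, 1],
    [0, 0, 0, 0, 33, 0, 1],
  ],
)

```text
t: 2.1
tool_pos: [0.4437, 0.1151, 0.3601]
ee_rot: [-180.0, 0.0, 102.8]
wrist_force: [1.0, -0.1, 0.6]
width: 0.0854
grip_force: 0.0
```

play_rows(
  steps=[
    [0, 0, 0, -9.5, 35, 0, 1],
    [0, 0, 0, -9.5, 35, 0, 1],
    [0, 0, 0, -9.5, 35, -30, 1],
    [0, 0, 0, -9.5, 35, -40, 1],
    [0, 0, 0, 0, 0, -40, 1],
    [0, 0, 0, 0, 0, -40, 1],
    [0, 0, 0, 0, 0, -40, 1],
    [0, 0, 0, 0, 0, -40, 1],
  ],
)

```text
t: 2.77
tool_pos: [0.4092, 0.2417, 0.141]
ee_rot: [-180.0, -0.0, 102.8]
wrist_force: [1.9, 0.3, -0.0]
width: 0.0849
grip_force: 0.0
```

```bash
python3 - <<'E'
from h import *
import cv2
t=grab_frame('top');s=grab_frame('scene')
c=lambda i,x,y,w,h,k:cv2.resize(i[y:y+h,x:x+w],(w*k,h*k),interpolation=cv2.INTER_CUBIC)
cv2.imwrite('pics/pre.png',np.hstack([c(t,200,210,80,80,5),c(s,240,200,80,80,5)])[:,:,::-1]); print(r.state()['tool_pos'])
E
```

```text
[0.40604092 0.23883531 0.13774629]
```

View pics/pre.png

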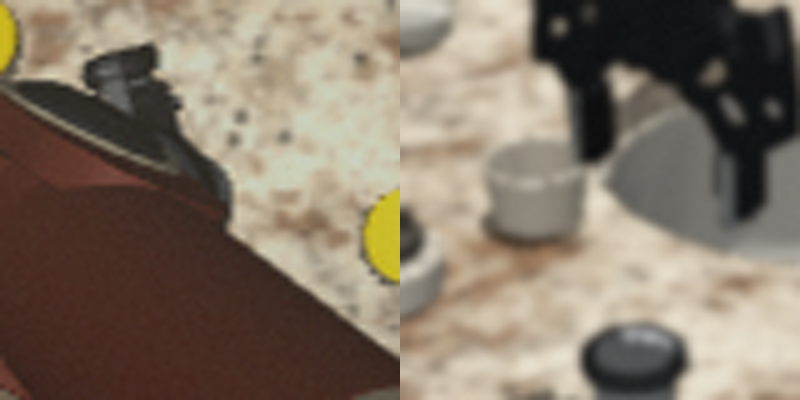

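```bash
python3 - <<'E'
from h import *
t=r.state()['tool_pos']; d=np.array([np.cos(.226),np.sin(.226),0])
for h in(.008,.012,.018,.025): print(h,[proj('scene',t+s*.048*d-[0,0,h]) for s in(1,-1)])
E
```

```text
0.008 [array([277.4, 227.8]), array([307.6, 241.5])]
0.012 [array([277.4, 229.4]), array([307.6, 243.1])]
0.018 [array([277.5, 231.7]), array([307.6, 245.5])]
0.025 [array([277.6, 234.3]), array([307.6, 248.4])]
```

play_rows(
  steps=[
    [0, 0, 0, 0, 8, -13, 1],
    [0, 0, 0, 0, 8, -13, 1],
    [0, 0, 0, 0, 0, -13, 1],
    [0, 0, 0, 0, 0, -13, 1],
    [0, 0, 0, 0, 0, -13, 1],
    [0, 0, 0, 0, 0, -12, 1],
    [0, 0, 0, 0, 0, 0, 1],
    [0, 0, 0, 0, 0, 0, 1],
  ],
)

```text
t: 3.53
tool_pos: [0.4104, 0.2585, 0.0673]
ee_rot: [179.9, -0.0, 102.8]
wrist_force: [1.2, 0.7, 0.1]
width: 0.0855
grip_force: 0.0
```

play_rows(
  steps=[
    [0, 0, 0, -2, -1, -6, 1],
    [0, 0, 0, -2, -1, -6, 1],
    [0, 0, 0, 0, 0, 0, -1],
    [0, 0, 0, 0, 0, 0, -1],
    [0, 0, 0, 0, 0, 0, -1],
    [0, 0, 0, 0, 0, 0, -1],
    [0, 0, 0, 0, 0, 0, -1],
    [0, 0, 0, 0, 0, 0, -1],
  ],
  grip_force=30,
)

```text
t: 4.2
tool_pos: [0.4056, 0.256, 0.0543]
ee_rot: [180.0, -0.0, 102.8]
wrist_force: [0.0, -0.7, 5.6]
width: 0.0508
grip_force: 30.8
```

```bash
python3 - <<'E'
from h import *
import cv2
s=grab_frame('scene')
cv2.imwrite('pics/grip.png',cv2.resize(s[225:305,240:340],None,fx=6,fy=6,interpolation=cv2.INTER_CUBIC)[:,:,::-1]); q=r.state(); print(q['tool_pos'],q['width'],q['grip_force'],q['wrist_force'])
E
```

```text
[0.40558297 0.25600616 0.05434243] 0.05052120947121221 30.76801836490631 [-0.20177705 -1.13843545  4.74539928]
```

View pics/grip.png

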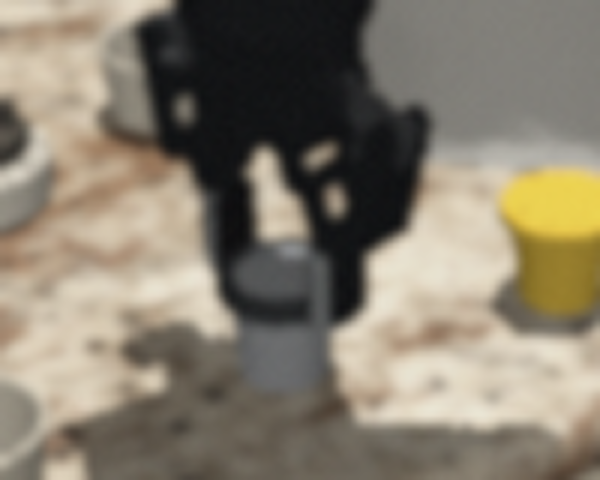

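play_rows(
  steps=[
    [0, 0, 0, 0, 0, 25, -1],
    [0, 0, 0, 0, 0, 25, -1],
    [0, 0, 0, 6, -25, 25, -1],
    [0, 0, 0, 6, -25, 25, -1],
    [0, 0, 0, 6, -25, 25, -1],
    [0, 0, 0, 6, -25, 25, -1],
    [0, 0, 0, 6, -25, 25, -1],
    [0, 0, 0, 6, -25, 25, -1],
  ],
)

```text
t: 4.92
tool_pos: [0.4413, 0.1044, 0.2548]
ee_rot: [-180.0, -0.0, 102.8]
wrist_force: [-0.2, -0.4, -0.5]
width: 0.0503
grip_force: 31.7
```

play_rows(
  steps=[
    [0, 0, 0, 0, -30, 0, -1],
    [0, 0, 0, 0, -30, 0, -1],
    [0, 0, 0, 0, -30, 0, -1],
    [0, 0, 0, 0, -30, 0, -1],
    [0, 0, 0, -5, -30, 0, -1],
    [0, 0, 0, -5, -30, 0, -1],
    [0, 0, 0, -5, -30, 0, -1],
    [0, 0, 0, -5, -30, 0, -1],
  ],
)

```text
t: 5.58
tool_pos: [0.4208, -0.1356, 0.2537]
ee_rot: [-180.0, -0.0, 102.8]
wrist_force: [-0.1, -0.7, 0.1]
width: 0.0504
grip_force: 31.7
```

play_rows(
  steps=[
    [0, 0, 0, -4, -20, 0, -1],
    [0, 0, 0, -4, -19.5, 0, -1],
    [0, 0, 0, 0, 0, -17, -1],
    [0, 0, 0, 0, 0, -17, -1],
    [0, 0, 0, 0, 0, -16, -1],
    [0, 0, 0, 0, 0, 0, -1],
    [0, 0, 0, 0, 0, 0, -1],
    [0, 0, 0, 0, 0, 0, -1],
  ],
)

```text
t: 6.25
tool_pos: [0.414, -0.1735, 0.2045]
ee_rot: [179.9, 0.0, 102.9]
wrist_force: [0.3, 0.4, -0.6]
width: 0.0504
grip_force: 31.7
```

```bash
python3 - <<'E'
from h import *
import cv2
t=grab_frame('top');s=grab_frame('scene')
c=lambda i,x,y,w,h,k:cv2.resize(i[y:y+h,x:x+w],(w*k,h*k),interpolation=cv2.INTER_CUBIC)
cv2.imwrite('pics/pre2.png',np.hstack([c(t,365,205,80,100,5),c(s,375,140,80,100,5)])[:,:,::-1]); q=r.state();print(q['tool_pos'],q['wrist_force'])
E
```

```text
[ 0.41425381 -0.17363667  0.20481098] [-0.35116481 -0.34333772 -1.05978326]
```

View pics/pre2.png

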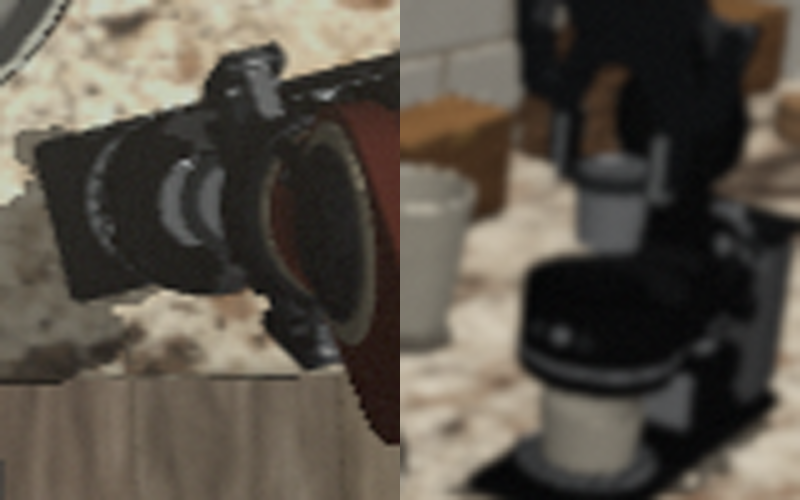

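```bash
python3 - <<'E'
from h import *
t=r.state()['tool_pos']
print(proj('scene',[t[0],t[1],.15]),proj('scene',[t[0],t[1],.194]),proj('scene',[.4126,-.1750,.127]),proj('scene',[.4126,-.1750,.15]))
E
```

```text
[415.6 187.8] [417.3 173. ] [415.5 195.5] [416.4 187.9]
```

play_rows(
  steps=[
    [0, 0, 0, -1, -1, -5, -1],
    [0, 0, 0, 0, 0, -5, -1],
    [0, 0, 0, 0, 0, -4, -1],
    [0, 0, 0, 0, 0, -3, -1],
    [0, 0, 0, 0, 0, -3, -1],
    [0, 0, 0, 0, 0, -3, -1],
    [0, 0, 0, 0, 0, 0, -1],
    [0, 0, 0, 0, 0, 0, -1],
  ],
)

```text
t: 7.02
tool_pos: [0.4125, -0.1745, 0.1807]
ee_rot: [-180.0, -0.0, 102.8]
wrist_force: [0.3, 0.3, 0.3]
width: 0.0505
grip_force: 31.7
```

play_rows(
  steps=[
    [0, 0, 0, 0, 0, -1.5, -1],
    [0, 0, 0, 0, 0, -1.5, -1],
    [0, 0, 0, 0, 0, -1.5, -1],
    [0, 0, 0, 0, 0, -1.5, -1],
    [0, 0, 0, 0, 0, 0, -1],
    [0, 0, 0, 0, 0, 0, -1],
    [0, 0, 0, 0, 0, 0, -1],
    [0, 0, 0, 0, 0, 0, -1],
  ],
)

```text
t: 7.68
tool_pos: [0.4125, -0.1746, 0.1749]
ee_rot: [180.0, 0.0, 102.8]
wrist_force: [0.4, -0.4, -0.1]
width: 0.0505
grip_force: 31.7
```

play_rows(
  steps=[
    [0, 0, 0, 0, 0, -1.5, -1],
    [0, 0, 0, 0, 0, -1.5, -1],
    [0, 0, 0, 0, 0, -1.5, -1],
    [0, 0, 0, 0, 0, -1.5, -1],
    [0, 0, 0, 0, 0, 0, -1],
    [0, 0, 0, 0, 0, 0, -1],
    [0, 0, 0, 0, 0, 0, -1],
    [0, 0, 0, 0, 0, 0, -1],
  ],
)

```text
t: 8.35
tool_pos: [0.4126, -0.1746, 0.1689]
ee_rot: [180.0, 0.0, 102.8]
wrist_force: [0.2, 0.2, -0.4]
width: 0.0506
grip_force: 31.7
```

play_rows(
  steps=[
    [0, 0, 0, 0, 0, -1, -1],
    [0, 0, 0, 0, 0, -1, -1],
    [0, 0, 0, 0, 0, -1, -1],
    [0, 0, 0, 0, 0, -1, -1],
    [0, 0, 0, 0, 0, 0, -1],
    [0, 0, 0, 0, 0, 0, -1],
    [0, 0, 0, 0, 0, 0, -1],
    [0, 0, 0, 0, 0, 0, -1],
  ],
)

```text
t: 9.02
tool_pos: [0.4125, -0.1746, 0.1649]
ee_rot: [-180.0, -0.0, 102.8]
wrist_force: [0.1, -0.2, -0.8]
width: 0.0507
grip_force: 31.7
```

play_rows(
  steps=[
    [0, 0, 0, 0, 0, -1, -1],
    [0, 0, 0, 0, 0, -1, -1],
    [0, 0, 0, 0, 0, -1, -1],
    [0, 0, 0, 0, 0, -1, -1],
    [0, 0, 0, 0, 0, 0, -1],
    [0, 0, 0, 0, 0, 0, -1],
    [0, 0, 0, 0, 0, 0, -1],
    [0, 0, 0, 0, 0, 0, -1],
  ],
)

```text
t: 9.68
tool_pos: [0.4126, -0.1747, 0.1612]
ee_rot: [180.0, 0.0, 102.8]
wrist_force: [-1.6, 0.3, 5.9]
width: 0.0503
grip_force: 32.1
```

play_rows(
  steps=[
    [0, 0, 0, 0, 0, -1, -1],
    [0, 0, 0, 0, 0, -1, -1],
    [0, 0, 0, 0, 0, -1, -1],
    [0, 0, 0, 0, 0, 0, -1],
    [0, 0, 0, 0, 0, 0, -1],
    [0, 0, 0, 0, 0, 0, -1],
    [0, 0, 0, 0, 0, 0, -1],
    [0, 0, 0, 0, 0, 0, -1],
  ],
)

```text
t: 10.35
tool_pos: [0.4126, -0.1747, 0.1581]
ee_rot: [180.0, 0.0, 102.8]
wrist_force: [-1.7, -0.3, 5.6]
width: 0.0501
grip_force: 32.1
```

play_rows(
  steps=[
    [0, 0, 0, 0, 0, 0, 1],
    [0, 0, 0, 0, 0, 0, 1],
    [0, 0, 0, 0, 0, 0, 1],
    [0, 0, 0, 0, 0, 0, 1],
    [0, 0, 0, 0, 0, 15, 1],
    [0, 0, 0, 0, 0, 20, 1],
    [0, 0, 0, 0, 0, 20, -1],
    [0, 0, 0, 0, 0, 0, -1],
  ],
)

```text
t: 11.02
tool_pos: [0.4147, -0.1749, 0.2157]
ee_rot: [179.7, 0.2, 102.8]
wrist_force: [1.4, 0.1, 0.7]
width: 0.064
grip_force: 0.0
```

play_rows(
  steps=[
    [0, 0, 0, 0, 0, 0, -1],
    [0, 0, 0, 0, 0, 0, -1],
    [0, 0, 0, 0, 0, 0, -1],
    [0, 0, 0, 0, 0, 0, -1],
    [0, 0, 0, 0, 0, 0, -1],
    [0, 0, 0, 0, 0, 0, -1],
    [0, 0, 0, 0, 0, 0, -1],
    [0, 0, 0, 0, 0, 0, -1],
  ],
)

```text
t: 11.68
tool_pos: [0.4125, -0.1746, 0.2127]
ee_rot: [-180.0, -0.0, 102.8]
wrist_force: [-0.5, -0.2, -0.5]
width: 0.0001
grip_force: 0.0
```

```bash
python3 - <<'E'
from h import *
import cv2
t=grab_frame('top');s=grab_frame('scene')
c=lambda i,x,y,w,h,k:cv2.resize(i[y:y+h,x:x+w],(w*k,h*k),interpolation=cv2.INTER_CUBIC)
cv2.imwrite('pics/in.png',np.hstack([c(t,365,205,80,100,5),c(s,375,140,80,100,5)])[:,:,::-1]); q=r.state();print(q['tool_pos'],q['wrist_force'],q['width'])
print(proj('scene',[.4126,-.1747,.148]))
E
```

```text
[ 0.4124913  -0.17459923  0.2128125 ] [-0.45510704  0.66051265  0.00953895] 0.000379382319527319
[416.2 188.6]
```

View pics/in.png

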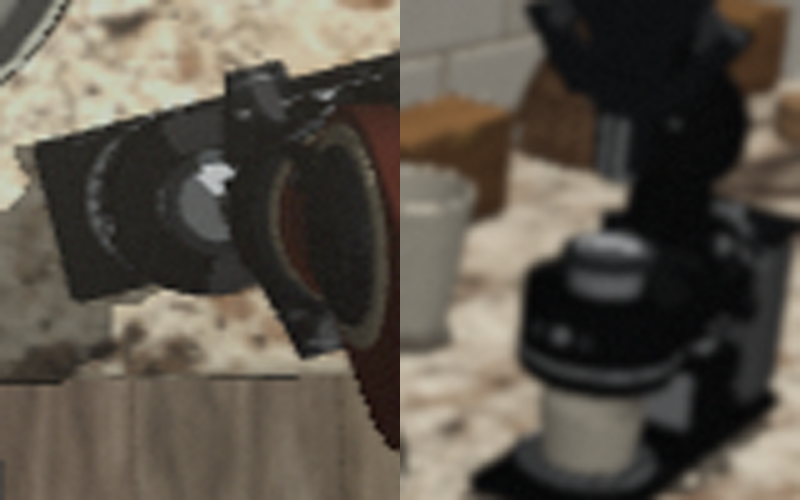

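The capsule stands upright in the bore, with its collar top at about (417,188) in the scene view. The shut fingertips are above it, so next I press it down.

play_rows(
  steps=[
    [0, 0, 0, 0, 0, -15, -1],
    [0, 0, 0, 0, 0, -12, -1],
    [0, 0, 0, 0, 0, -5, -1],
    [0, 0, 0, 0, 0, -2, -1],
    [0, 0, 0, 0, 0, -1, -1],
    [0, 0, 0, 0, 0, -1, -1],
    [0, 0, 0, 0, 0, 0, -1],
    [0, 0, 0, 0, 0, 0, -1],
  ],
)

```text
t: 12.45
tool_pos: [0.4128, -0.1747, 0.1773]
ee_rot: [180.0, 0.0, 102.8]
wrist_force: [1.0, -0.2, -1.1]
width: -0.0
grip_force: 0.0
```

play_rows(
  steps=[
    [0, 0, 0, 0, 0, -0.6, -1],
    [0, 0, 0, 0, 0, -0.6, -1],
    [0, 0, 0, 0, 0, -0.6, -1],
    [0, 0, 0, 0, 0, -0.6, -1],
    [0, 0, 0, 0, 0, -0.6, -1],
    [0, 0, 0, 0, 0, -0.6, -1],
    [0, 0, 0, 0, 0, -0.6, -1],
    [0, 0, 0, 0, 0, 0, -1],
  ],
)

```text
t: 13.12
tool_pos: [0.4125, -0.1746, 0.1728]
ee_rot: [-180.0, 0.0, 102.8]
wrist_force: [-1.0, 1.3, 2.5]
width: 0.0002
grip_force: 0.9
```

play_rows(
  steps=[
    [0, 0, 0, 0, 0, -0.8, -1],
    [0, 0, 0, 0, 0, -0.8, -1],
    [0, 0, 0, 0, 0, -0.8, -1],
    [0, 0, 0, 0, 0, -0.8, -1],
    [0, 0, 0, 0, 0, -0.8, -1],
    [0, 0, 0, 0, 0, -0.8, -1],
    [0, 0, 0, 0, 0, 0, -1],
    [0, 0, 0, 0, 0, 0, -1],
  ],
)

```text
t: 13.78
tool_pos: [0.4126, -0.1747, 0.1682]
ee_rot: [180.0, 0.0, 102.8]
wrist_force: [-0.1, 0.1, 4.6]
width: 0.0003
grip_force: 2.7
```

```bash
python3 - <<'E'
from h import *
import cv2
s=grab_frame('scene'); cv2.imwrite('pics/press.png',cv2.resize(s[160:230,370:460],None,fx=8,fy=8,interpolation=cv2.INTER_CUBIC)[:,:,::-1]); q=r.state();print(q['tool_pos'],q['wrist_force'])
for z in(.122,.129,.136): print(z,[((proj('scene',[.4126+.0235*x,-.1747+.0235*y,z])-[370,160]+.5)*8).round() for x,y in((-.7,.7),(.7,-.7))])
E
```

```text
[ 0.41258457 -0.17460935  0.16824402] [-2.22980954 -0.13669504  5.19193588]
0.122 [array([370., 326.]), array([362., 277.])]
0.129 [array([372., 308.]), array([364., 259.])]
0.136 [array([374., 289.]), array([366., 241.])]
```

View pics/press.png

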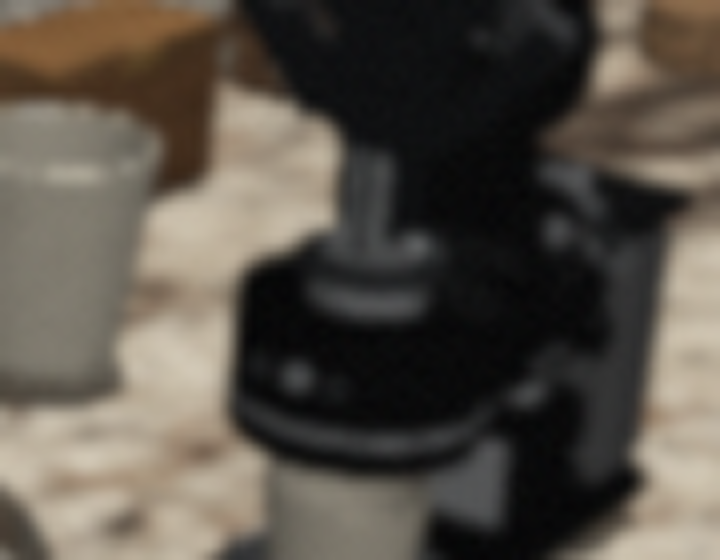

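play_rows(
  steps=[
    [0, 0, 0, 0, 0, -0.8, -1],
    [0, 0, 0, 0, 0, -0.8, -1],
    [0, 0, 0, 0, 0, -0.8, -1],
    [0, 0, 0, 0, 0, -0.8, -1],
    [0, 0, 0, 0, 0, -0.8, -1],
    [0, 0, 0, 0, 0, -0.8, -1],
    [0, 0, 0, 0, 0, 0, -1],
    [0, 0, 0, 0, 0, 0, -1],
  ],
)

```text
t: 14.5
tool_pos: [0.4126, -0.1746, 0.1633]
ee_rot: [180.0, 0.0, 102.8]
wrist_force: [-1.4, 0.4, 5.4]
width: -0.0002
grip_force: 2.6
```

play_rows(
  steps=[
    [0, 0, 0, 0, 0, -0.4, -1],
    [0, 0, 0, 0, 0, -0.4, -1],
    [0, 0, 0, 0, 0, -0.4, -1],
    [0, 0, 0, 0, 0, 0, -1],
    [0, 0, 0, 0, 0, 0, -1],
    [0, 0, 0, 0, 0, 0, -1],
    [0, 0, 0, 0, 0, 0, -1],
    [0, 0, 0, 0, 0, 0, -1],
  ],
)

```text
t: 15.17
tool_pos: [0.4126, -0.1746, 0.1621]
ee_rot: [180.0, 0.0, 102.8]
wrist_force: [-1.1, -0.4, 4.5]
width: 0.0002
grip_force: 2.5
```

play_rows(
  steps=[
    [0, 0, 0, 0, 0, -0.4, -1],
    [0, 0, 0, 0, 0, -0.4, -1],
    [0, 0, 0, 0, 0, -0.4, -1],
    [0, 0, 0, 0, 0, 0, -1],
    [0, 0, 0, 0, 0, 0, -1],
    [0, 0, 0, 0, 0, 0, -1],
    [0, 0, 0, 0, 0, 0, -1],
    [0, 0, 0, 0, 0, 0, -1],
  ],
)

```text
t: 15.83
tool_pos: [0.4126, -0.1746, 0.1611]
ee_rot: [180.0, 0.0, 102.8]
wrist_force: [-2.3, -0.4, 7.3]
width: -0.0001
grip_force: 3.6
```

play_rows(
  steps=[
    [0, 0, 0, 0, 0, -0.2, -1],
    [0, 0, 0, 0, 0, -0.2, -1],
    [0, 0, 0, 0, 0, 0, -1],
    [0, 0, 0, 0, 0, 0, -1],
    [0, 0, 0, 0, 0, 0, -1],
    [0, 0, 0, 0, 0, 0, -1],
    [0, 0, 0, 0, 0, 0, -1],
    [0, 0, 0, 0, 0, 0, -1],
  ],
)

```text
t: 16.5
tool_pos: [0.4126, -0.1746, 0.1611]
ee_rot: [-180.0, 0.1, 102.8]
wrist_force: [-2.7, 0.3, 10.1]
width: -0.0
grip_force: 5.2
```

play_rows(
  steps=[
    [0, 0, 0, 0, 0, -0.2, -1],
    [0, 0, 0, 0, 0, -0.2, -1],
    [0, 0, 0, 0, 0, 0, -1],
    [0, 0, 0, 0, 0, 0, -1],
    [0, 0, 0, 0, 0, 0, -1],
    [0, 0, 0, 0, 0, 0, -1],
    [0, 0, 0, 0, 0, 0, -1],
    [0, 0, 0, 0, 0, 0, -1],
  ],
)

```text
t: 17.17
tool_pos: [0.4126, -0.1746, 0.1611]
ee_rot: [-180.0, 0.1, 102.8]
wrist_force: [-2.8, 0.5, 15.0]
width: 0.0001
grip_force: 6.9
```

```bash
python3 - <<'E'
from h import *
import cv2
s=grab_frame('scene'); cv2.imwrite('pics/press2.png',cv2.convertScaleAbs(cv2.resize(s[175:220,390:450],None,fx=12,fy=12,interpolation=cv2.INTER_CUBIC)[:,:,::-1],alpha=1.8)); q=r.state();print(q['tool_pos'],q['wrist_force'],q['ft_torque'])
E
```

```text
[ 0.41261615 -0.17463067  0.16109654] [-3.45528848 -0.33468184 14.14085163] [ 0.12035864  0.73237794 -0.01610845]
```

View pics/press2.png

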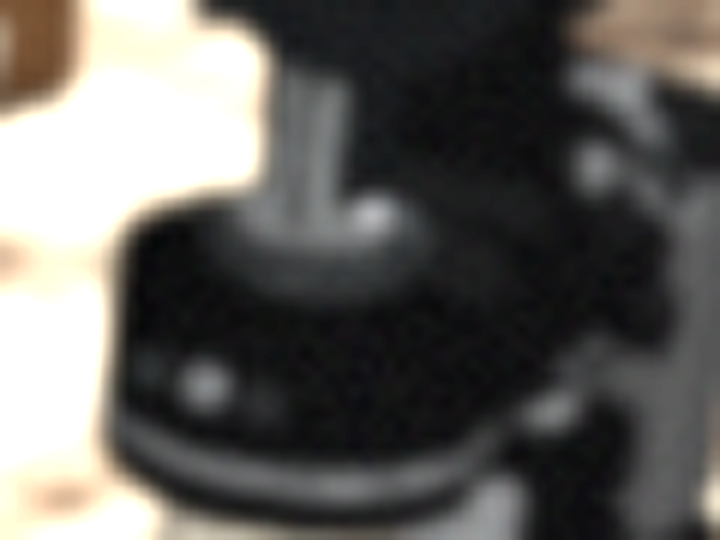

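The collar lies flush on the deck at (417,195) with no steel showing, and there is a hard stop, so the capsule is home and the deck is at about 0.128. I retreat and go behind the flap.

play_rows(
  steps=[
    [0, 0, 0, 0, 0, 10, -1],
    [0, 0, 0, 0, 0, 32, -1],
    [0, 0, 0, 0, 0, 32, -1],
    [0, 0, 0, 0, 0, 32, -1],
    [0, 0, 0, 0, 0, 32, -1],
    [0, 0, 0, 0, 0, 32, -1],
    [0, 0, 0, 0, 0, 0, -1],
    [0, 0, 0, 0, 0, 0, -1],
  ],
)

```text
t: 17.88
tool_pos: [0.4132, -0.1749, 0.3311]
ee_rot: [179.8, 0.2, 102.8]
wrist_force: [-0.1, 0.2, -1.1]
width: 0.0001
grip_force: 0.0
```

play_rows(
  steps=[
    [0, 0, 0, 4, -18, 0, -1],
    [0, 0, 0, 4, -18, 0, -1],
    [0, 0, 0, 4, -18, 0, -1],
    [0, 0, 0, 4, -18, 0, -1],
    [0, 0, 0, 4, -17, 0, -1],
    [0, 0, 0, 4, -17, 0, -1],
    [0, 0, 0, 0, 0, 0, -1],
    [0, 0, 0, 0, 0, 0, -1],
  ],
)

```text
t: 18.55
tool_pos: [0.4356, -0.2808, 0.3277]
ee_rot: [-179.8, -0.2, 102.8]
wrist_force: [0.2, 1.4, -0.0]
width: -0.0003
grip_force: 0.0
```

play_rows(
  steps=[
    [0, 0, 0, 0, 0, -25, -1],
    [0, 0, 0, 0, 0, -26, -1],
    [0, 0, 0, 0, 0, 0, -1],
    [0, 0, 0, -1, 5, 0, -1],
    [0, 0, 0, -1, 5, 0, -1],
    [0, 0, 0, -1, 5, 0, -1],
    [0, 0, 0, 0, 0, 0, -1],
    [0, 0, 0, 0, 0, 0, -1],
  ],
)

```text
t: 19.22
tool_pos: [0.4341, -0.2651, 0.2801]
ee_rot: [179.9, 0.1, 102.9]
wrist_force: [0.3, -0.4, 0.4]
width: 0.0002
grip_force: 0.0
```

play_rows(
  steps=[
    [0, 0, 0, -0.7, 3, 0, -1],
    [0, 0, 0, -0.7, 3, 0, -1],
    [0, 0, 0, -0.7, 3, 0, -1],
    [0, 0, 0, -0.7, 3, 0, -1],
    [0, 0, 0, 0, 0, 0, -1],
    [0, 0, 0, 0, 0, 0, -1],
    [0, 0, 0, 0, 0, 0, -1],
    [0, 0, 0, 0, 0, 0, -1],
  ],
)

```text
t: 19.88
tool_pos: [0.431, -0.2542, 0.2791]
ee_rot: [180.0, 0.1, 102.8]
wrist_force: [-0.1, -3.2, 1.9]
width: 0.0002
grip_force: 1.7
```

play_rows(
  steps=[
    [0, 0, 0, -1.2, 5.2, -0.7, -1],
    [0, 0, 0, -1.2, 5.2, -0.7, -1],
    [0, 0, 0, -1.2, 5.2, -0.7, -1],
    [0, 0, 0, -1.2, 5.2, -0.7, -1],
    [0, 0, 0, -1.2, 5.2, -1.5, -1],
    [0, 0, 0, -1.2, 5.2, -1.5, -1],
    [0, 0, 0, -1.2, 5.2, -1.5, -1],
    [0, 0, 0, -1.2, 5.2, -1.5, -1],
  ],
)

```text
t: 20.55
tool_pos: [0.421, -0.211, 0.2699]
ee_rot: [180.0, -0.0, 102.9]
wrist_force: [0.5, -1.7, 2.5]
width: -0.0
grip_force: 1.5
```

play_rows(
  steps=[
    [0, 0, 0, -1.1, 4.9, -2.4, -1],
    [0, 0, 0, -1.1, 4.9, -2.4, -1],
    [0, 0, 0, -1.1, 4.9, -2.4, -1],
    [0, 0, 0, -1.1, 4.9, -2.4, -1],
    [0, 0, 0, -1, 4.3, -3.4, -1],
    [0, 0, 0, -1, 4.3, -3.4, -1],
    [0, 0, 0, -1, 4.3, -3.4, -1],
    [0, 0, 0, 0, 0, 0, -1],
  ],
)

```text
t: 21.22
tool_pos: [0.4129, -0.1781, 0.2494]
ee_rot: [-179.9, -0.1, 102.9]
wrist_force: [-0.4, 0.2, 1.2]
width: -0.0002
grip_force: 0.6
```

play_rows(
  steps=[
    [0, 0, 0, -0.8, 3.4, -3.9, -1],
    [0, 0, 0, -0.8, 3.4, -3.9, -1],
    [0, 0, 0, -0.8, 3.4, -3.9, -1],
    [0, 0, 0, -0.8, 3.4, -3.9, -1],
    [0, 0, 0, -0.8, 3.4, -3.9, -1],
    [0, 0, 0, -0.7, 2.8, -4.8, -1],
    [0, 0, 0, -0.7, 2.8, -4.8, -1],
    [0, 0, 0, -0.7, 2.8, -4.8, -1],
  ],
)

```text
t: 21.88
tool_pos: [0.4073, -0.1537, 0.2157]
ee_rot: [-180.0, -0.0, 102.8]
wrist_force: [-0.0, -0.9, 0.8]
width: -0.0002
grip_force: 0.1
```

play_rows(
  steps=[
    [0, 0, 0, -0.4, 1.6, -4, -1],
    [0, 0, 0, 0, 0, 0, -1],
    [0, 0, 0, 0, 0, 0, -1],
    [0, 0, 0, 0, 0, 0, -1],
    [0, 0, 0, 0, 0, 0, -1],
    [0, 0, 0, 0, 0, 0, -1],
    [0, 0, 0, 0, 0, 0, -1],
    [0, 0, 0, 0, 0, 0, -1],
  ],
)

```text
t: 22.55
tool_pos: [0.4073, -0.1526, 0.2125]
ee_rot: [180.0, 0.0, 102.8]
wrist_force: [1.1, -0.5, -0.0]
width: 0.0003
grip_force: 0.0
```

```bash
python3 - <<'E'
from h import *
import cv2
s=grab_frame('scene'); cv2.imwrite('pics/fl.png',s[:,:,::-1])
# flap lip region where the open flap stood: compare with start
a=cv2.cvtColor(s,7)[143:180,418:445]; b=cv2.imread('pics/scene0.png',0)[143:180,418:445]
np.set_printoptions(linewidth=200); print(b[::3,::2]); print(a[::3,::2]); q=r.state(); print(q['tool_pos'],q['wrist_force'])
E
```

```text
[[ 55  55  51  55  50  37  36  35  34  63  77  79  79  82]
 [ 52  56  53  57  57  26   5   8   6  10  19  48  54  54]
 [ 44  45  44  46  42  19   8  10   7   7  17  49  54  53]
 [ 50  49  36  17  10   9   9   8   8   7  24  49  52  51]
 [ 50  28  11  10   9  11  10  10   9   9   8  19  45  51]
 [ 30   7   9  10   9   9  11  10  10   7   8  10  15  46]
 [ 21  10  11   9   9  11   9  12   9  11  10   7   9  69]
 [ 21   9   8   9   9  22  35  14  10  10   9  10   7  39]
 [ 32  10  10  11   9   9  11   8  10  11  10   7   9  83]
 [ 50  22   8   9  10  11  10   8  10  11  10   7  24 107]
 [ 46  41  14  11  11   9  10  12   9   8   8  20  52  72]
 [137  97  16   7  11   6  11   6   7  14  42  68  78  73]
 [163  84  11   9   7  10   8   8   6  12  35  53  71  73]]
[[ 17  17  16  16  17  16  16  29  51  76  85  84  81  85]
 [ 15  16  15  17  18  15  23  35  46  62  61  56  56  57]
 [ 15  16  16  15  17  26  32  33  25  29  45  41  51  55]
 [ 14  15  15  19  43  54  36  18  16  17  33  49  53  53]
 [ 16  15  15  28  45  32  17  15  25  39  50  55  56  55]
 [ 15  15  20  35  21  16  19  44  59  55  56  53  49  55]
 [ 15  17  15  16  18  23  50  59  55  55  53  70 141 152]
 [ 16  18  30  38  57  56  56  61  57  61  60  57  95 122]
 [ 16  28  54  59  61  66  63  64  63  59  60  66  69 130]
 [ 18  45  66  62  62  64  61  61  60  58  53  58  64 118]
 [ 17  38  51  50  51  52  53  53  58  57  66  74  77  78]
 [ 79 137 142 139 132 120 108 117 124 112 102  91  81  75]
 [174 175 168 142  99  50  21  23  26  32  43  51  69  75]]
[ 0.40724395 -0.15260937  0.21245862] [0.48279335 0.11945967 0.60147782]
```

play_rows(
  steps=[
    [0, 0, 0, 0, 0, 20, -1],
    [0, 0, 0, 0, 0, 30, -1],
    [0, 0, 0, 0, 0, 30, -1],
    [0, 0, 0, 0, 30, 30, -1],
    [0, 0, 0, 0, 30, 20, -1],
    [0, 0, 0, 0, 30, 0, -1],
    [0, 0, 0, 0, 30, 0, -1],
    [0, 0, 0, 0, 0, 0, -1],
  ],
)

```text
t: 23.27
tool_pos: [0.4069, -0.0264, 0.3431]
ee_rot: [179.8, -0.1, 103.4]
wrist_force: [1.0, -0.3, -0.1]
width: -0.0002
grip_force: 0.0
```

```bash
python3 - <<'E'
from h import *
import cv2
g=grab_frame('scene'); cv2.imwrite('pics/fl2.png',g[:,:,::-1]); s=cv2.cvtColor(g,7)
H=np.array([.4275,-.2392,.140]); F=np.array([-.225,.974,0]); Y=np.array([.974,.225,0]); Z=np.array([0,0,1.])
def P(f,y,u,e): return proj('scene',H+F*(f*np.cos(e)-u*np.sin(e))+Y*y+Z*(f*np.sin(e)+u*np.cos(e)))
for e in(0,.025,.1,.3): print(e,'lip corners top',P(.126,-.018,.0055,e),P(.126,.018,.0055,e),'lip bottom',P(.126,-.018,-.0035,e),'disc back-side',P(.066,.042,.0055,e),P(.066,0,.0055,e))
np.set_printoptions(linewidth=250); print('cols 396..450 step2, rows from 176'); print(s[176:212:1,392:450:2])
E
```

```text
0 lip corners top [411.2 197. ] [399.5 193.6] lip bottom [410.9 200.1] disc back-side [403.  185.8] [416.2 189.4]
0.025 lip corners top [411.4 195.9] [399.6 192.5] lip bottom [411.  199.1] disc back-side [403.1 185.3] [416.2 188.8]
0.1 lip corners top [411.9 192.6] [400.1 189.2] lip bottom [411.4 195.8] disc back-side [403.4 183.6] [416.6 187.1]
0.3 lip corners top [414.  183.4] [402.1 180.2] lip bottom [413.2 186.7] disc back-side [404.5 179.1] [417.7 182.6]
cols 396..450 step2, rows from 176
[[ 50  51  98 ...  76  71  78]
 [ 50  51  97 ...  71  63  70]
 [ 50  50 101 ...  72  64  69]
 ...
 [182 183 171 ...  48  52  47]
 [180 180 168 ...  47  51  47]
 [177 173 160 ...  48  50  47]]
```

```bash
python3 - <<'E'
import cv2
s=cv2.imread('pics/fl2.png',0)
print('      ',list(range(394,426,2)))
for v in range(178,206): print(v,s[v,394:426:2].tolist())
E
```

```text
[394, 396, 398, 400, 402, 404, 406, 408, 410, 412, 414, 416, 418, 420, 422, 424]
178 [50, 100, 147, 147, 148, 146, 150, 162, 172, 176, 179, 174, 172, 175, 176, 166]
179 [48, 103, 148, 145, 143, 148, 161, 173, 178, 180, 181, 180, 177, 175, 168, 143]
180 [48, 108, 154, 153, 150, 154, 162, 169, 177, 176, 172, 165, 162, 160, 157, 105]
181 [55, 127, 167, 167, 159, 154, 154, 159, 166, 165, 153, 133, 118, 122, 130, 67]
182 [78, 148, 177, 177, 170, 158, 156, 159, 161, 158, 138, 86, 68, 69, 85, 40]
183 [117, 165, 179, 175, 171, 165, 162, 160, 156, 156, 131, 48, 35, 30, 40, 21]
184 [156, 175, 175, 168, 164, 167, 158, 149, 136, 142, 120, 31, 24, 16, 18, 16]
185 [179, 181, 176, 166, 162, 158, 133, 115, 106, 111, 102, 55, 45, 28, 19, 16]
186 [188, 185, 179, 169, 156, 125, 93, 95, 101, 109, 111, 104, 94, 72, 47, 27]
187 [191, 187, 181, 172, 134, 79, 80, 121, 131, 137, 141, 143, 136, 126, 98, 65]
188 [191, 186, 178, 167, 100, 45, 106, 149, 153, 154, 155, 157, 157, 154, 140, 116]
189 [189, 184, 176, 157, 70, 34, 117, 159, 160, 159, 159, 158, 160, 161, 158, 149]
190 [184, 179, 176, 151, 53, 26, 102, 
[... 419 characters left out ...]
0, 47, 42, 28]
196 [147, 143, 122, 42, 11, 18, 22, 24, 28, 24, 16, 17, 17, 17, 15, 12]
197 [146, 144, 120, 35, 12, 12, 14, 17, 21, 19, 17, 16, 11, 13, 11, 11]
198 [147, 154, 127, 32, 9, 8, 9, 12, 15, 12, 22, 21, 18, 18, 12, 9]
199 [151, 164, 138, 28, 6, 9, 9, 7, 8, 9, 19, 22, 20, 18, 14, 8]
200 [160, 174, 144, 25, 7, 8, 9, 7, 9, 6, 13, 15, 17, 14, 8, 7]
201 [175, 182, 146, 25, 10, 8, 10, 7, 10, 5, 7, 10, 12, 10, 10, 10]
202 [182, 185, 145, 23, 9, 10, 7, 11, 9, 7, 9, 10, 13, 12, 9, 10]
203 [188, 184, 142, 21, 15, 12, 13, 9, 10, 10, 9, 10, 11, 11, 10, 11]
204 [193, 185, 137, 25, 21, 13, 19, 15, 10, 10, 10, 11, 12, 10, 11, 9]
205 [198, 188, 128, 24, 26, 20, 44, 33, 11, 11, 10, 10, 7, 9, 10, 10]
```

```bash
python3 - <<'E'
from h import *
import cv2
s=cv2.imread('pics/fl2.png',0); w=s[186:197,405:432].astype(float); m=np.clip(w-80,0,80)
v,u=np.mgrid[186:197,405:432]; print('inlay centroid',(u*m).sum()/m.sum(),(v*m).sum()/m.sum(), s[190,400:440].tolist())
E
```

```text
inlay centroid 416.3873061269387 189.88868111318888 [151, 108, 53, 22, 26, 58, 102, 136, 154, 160, 161, 162, 160, 160, 160, 160, 158, 159, 159, 160, 160, 161, 162, 161, 161, 157, 140, 105, 55, 21, 14, 18, 37, 65, 87, 95, 102, 101, 95, 86]
```

```bash
python3 -c "
from workcell import hand_in
print(hand_in())"
```

```text
the job is handed in; nothing more can be done
None
```

I handed the job in at about 23 s. The capsule is pressed home to a hard stop at about 15 N, and the flap sprang shut: its top measures level in the camera image, within about 0.02 rad. I didn't approach the cup or the other things, though I took no final check of their positions, and `hand_in()` returned no verdict.

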